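# Clamp the dark turning blank in its quick-release vise

### The arm

A 7-joint arm with a two-finger parallel gripper is mounted at the origin on the work surface. World frame = base frame: x ahead of the robot, y to its left, z up, the work surface at z = 0. Lengths are in m, angles in rad, forces in N, time in s.
With the tool pointing down it reaches from about 0.425 to 0.925 m from the base axis. Payload 6.8 kg.
Tool frame: the origin (TCP) lies on the centre line of the jaws, within the pads' length; the fingertips stand 14 mm ahead of it and the grasp point (between the pads) lies 5 mm behind it; y points along the fingers, x is the direction in which the jaws open and shut, and the axes are right-handed (so a half turn about y gives the same grasp; the last joint's range is limited). The gripper opens to 85 mm and grips with 20 to 120 N. Pads are 22 mm wide; open, the fingers measure 114 mm over their backs; the gripper's body (76 mm by 85 mm) begins 54 mm behind the grasp point. The pads swing forward as they close: fully open they stand 13 mm farther back than shut.
Start: joints at [1.228, 0.477, 0.022, 1.555, -0.011, 1.109, -0.083], TCP at [0.157, -0.656, 0.245] pointing down, gripper open.
Joint ranges: [-2.96, 2.96], [-0.34, 2.1], [-1.41, 1.46], [0.24, 2.44], [-1.37, 4.51], [0.17, 1.92], [-2.96, 2.96]. Speed limits (rad/s): [2.39, 2.39, 3.14, 3.14, 3.14, 3.14, 3.14].

### API

Orientations are given as a rotation vector (axis times angle).
In Python, from bench import get_obs, vision, ticket gives the robot as it stands. The module is installed in compiled form; this text tells all that it offers.
- The arm moves only by the tool jog_arm, never from a script. Its argument "motion" is a list of rows, each an object of numbers: "gripper": the finger opening in mm, from 0 to 85.4; "tx", "ty", "tz": the shift along the tool's x, y, z in mm; "ax", "ay", "az": the turn, a rotation vector about the tool's x, y, z in rad. In form: [{"gripper": .., "tx": .., "ty": .., "tz": .., "ax": .., "ay": .., "az": ..}, ...]. A call has 1 to 12 rows; each row shifts and turns the commanded pose from where the row before left it, along the tool's axes as they then stand; what a row does not reach is not made up. A row lasts 1/10 s, in which the tool goes at most 50 mm and 8.59 degrees, less where a joint would pass 70% of its speed; a pose out of reach is approached as far as the arm can. A call is refused whole if a number of a shift passes 50 or a number of a turn 0.15, either way. A call with a gripper value outside its range is refused whole. The fingers move at their own pace and stop on an object; "newtons" is the grip in N (left out, the last holds). Time passes only in rows, so rows that do not move let the fingers close. It gives the time, the measured TCP pose, the force and the opening at its end, in the units of the state.
- get_obs(): the state, without advancing time (a new reading comes with each control period).
- vision.grab_frame(name): name is "scene" or "top" or "wrist"; returns the picture (420x560x3 uint8, red, green, blue); there is no depth.
- vision.get_calibration(name): a dict with "camera_matrix" (3x3 intrinsics, pixels), "world_from_camera" (4x4, takes a point from camera to world coordinates). Camera axes: x right, y down, z forward; pixel columns grow to the right and rows downward; lengths in m; the calibration is good to about 2 mm. A picture is of the moment at which its call begins: read the wrist's pose just before it. get_calibration takes no time and is no camera call; for the wrist camera it gives the pose at the moment of the call.
- ticket.hand_in(): hands the job in, once; it reports no verdict.
The state is a dict: "clock": time; "joints": joint angles; "qvel": joint speeds; "tau": joint torques, N m; "tcp_pos": TCP position; "orientation": TCP orientation; "contact_force": force on the tool from outside, world axes, zero at the start; "moment": the same for the moment, N m; "grip_width": finger opening in m.
Only numpy, scipy, OpenCV 4.12 (cv2) and the standard library are available. Lean on these libraries where they do the work, as an engineer would, in place of code of your own. Each camera call takes 0.05 s, during which the arm holds its last target.

### The job

Two alike quick-release vises stand on the turner's bench; clamp the dark walnut block in the vise where it lies, and leave the other vise, with the pale block, alone. Squeeze the red release lever against the steel post beside it, slide the jaw up until its pad rests against the block, and let the lever go. Then screw the vise tight by swinging its black-knobbed crank down as far as it goes.

Things in the scene. Friction and masses are not known exactly. Their poses are not given: they have to be found in the camera images.
- vise: Blue vise with the dark block, bolted down. Origin: centre of the underside of its bed (340 x 100 x 18 mm). x along the slide, away from the robot, to the fixed jaw (inner face at x = 130 mm, 75 mm high); y across; z up. All its parts share these axes. The sliding jaw, near the robot, is a block 50 x 76 mm (x, y), top at 62 mm, carrying an upright steel post on its +y side and a red lever on its -y side.
- squeeze_point (a point): Where to squeeze, on the sliding jaw and moving with it: 105 mm above the table, midway between the outer faces of post (34 x 16 mm, face at +17 mm in y, top at 125 mm) and red lever (30 x 10 mm, 62 long) when squeezed: 34 mm over both. Let go, the lever leans out to -26 mm here. Pinch them along y from above, about 9 N. While squeezed, the jaw slides (drag 2 N); let go, it is locked.
- vise_jaw (a joint): Travel of that sliding jaw (m) along the vise's x: 0 wide open, grows towards the block, at most 0.1.
- vise_lever (a joint): Angle of that red release lever (rad): 0 let go (jaw locked), 0.2 fully squeezed, upright at its stop; it springs back by itself.
- vise_pad: Black rubber pressure pad in front of that jaw, 64 x 42 mm (y, z), 12 mm thick. Origin: centre of its front face, 44 mm above the table; x points towards the block. It is sprung: it yields 1 mm per 1 N along x, up to 34 mm.
- vise_knob (a point): Centre of the black knob (round bar 20 mm thick, 40 mm long along x) at the end of the screw's crank, 80 mm behind squeeze_point (towards -x). It circles with a radius of 75 mm about the screw's axis, which runs along x, 50 mm above the table, at the y of squeeze_point. This point turns with the crank.
- vise_screw (a joint): Turn of that screw (rad). At 0 the knob stands 55 degrees above level on the -y side (43 mm out, 111 mm above the table); grows as it is pushed down on that side (clockwise seen from the robot), to a stop at 1.15 (11 degrees below level). Each rad drives the pad 14 mm forward. 6 to 15 N on the knob turn it; it stays where it is left.
- dark_block_center (a point): Centre of the dark walnut block, 50 x 110 x 50 mm (x, y, z), loose on that vise's bed, across the slide, within a few mm of the fixed jaw and about parallel to it; its near face lies 25 mm from this point along -x.
- spare_pad: Pad of the other, alike blue vise, the one with the pale block; it moves with that vise's jaw and screw. To be left alone.

How it is judged:
On the way, in this order (a step that is already met when the one before it is completed fails the run):
1. the red lever of the vise with the dark block is squeezed (value of joint vise_lever above 0.06 rad), for 0.1 s.
2. with the lever still squeezed and the crank not yet swung, the jaw is slid up until the pad is within 8 mm of the dark block (value of joint vise_lever above 0.06 rad and x of dark_block_center in the frame of vise_pad below 0.033 m and value of joint vise_screw below 0.5 rad), for 0.1 s.
3. the lever is let go, with the pad still within 8 mm of the block (value of joint vise_lever below 0.04 rad and x of dark_block_center in the frame of vise_pad below 0.033 m), for 0.2 s.
4. the crank is swung down (turn over 0.95 rad of 1.15) and the pad presses on the block with more than 4 N (value of joint vise_screw above 0.95 rad and contact force between vise_pad and dark_block above 4 N), for 0.2 s.
At the end, for the whole second after the job is handed in: The crank is down (screw turn over 0.95 rad), the lever is let go (below 0.04 rad), and the dark block is clamped flat on the vise's bed (tilt under 10 degrees, not raised more than 15 mm), with the pad on its face and pressing with more than 4 N (all of step 4 and value of joint vise_lever below 0.04 rad and x of dark_block_center in the frame of vise_pad below 0.027 m and angle between dark_block_center's own z axis and vertical below 0.17 rad and z of dark_block_center in the frame of squeeze_point below -0.047 m); the robot touches nothing.
It fails at once if the other vise's jaw or pad is moved by more than 10 mm (distance of spare_pad from where it was at the start of the episode above 0.01 m).
It also fails if it takes over 51 s, if anything falls off the work surface, if the arm or the gripper's body presses on something with over 40 N, if the wrist force passes 120 N, or if a joint passes its speed limit or range.

## Working session

There is one attempt and no reset: what is moved stays moved. The work goes in short steps, Python scripts to look and compute and a tool call to move; the robot and the scene stay as the last step left them, time stands still between calls to the robot, and variables do not carry over. Pictures are saved under pics/ and viewed, and the job is handed in when it is done.

Besides the shell and the picture viewer there is one more tool, called after ">>>" as a command line: name --argument value ..., lists and objects as JSON in quotes. jog_arm: Moves the arm, as the interface text tells. Its arguments: {"type":"object","properties":{"motion":{"type":"array"},"newtons":{"type":"number"}},"required":["motion"]}

```bash
mkdir -p pics; python3 - <<'E'
from bench import get_obs, vision
import cv2
print(get_obs())
for n in ["scene","top","wrist"]:
    im=vision.grab_frame(n); cv2.imwrite(f"pics/{n}0.png",im[:,:,::-1])
    c=vision.get_calibration(n); print(n,c)
E
```

```text
{'clock': 0.0, 'joints': array([ 1.22787394,  0.47776173,  0.02235543,  1.55646112, -0.01152132,
        1.10927685, -0.08308133]), 'qvel': array([ 0.00035455,  0.00030107, -0.00158617,  0.00097669, -0.00066415,
        0.00080501, -0.00021294]), 'tau': array([ 2.59926992e-04, -5.96443105e+01,  1.60818391e+00, -2.81197947e+01,
        1.26687690e-02,  9.37254808e-03, -8.01745784e-06]), 'tcp_pos': array([ 0.15690521, -0.65593078,  0.24434763]), 'orientation': array([-1.31013643,  1.03554498, -1.03309495]), 'contact_force': array([ 0.26664156,  0.05687054, -0.36626709]), 'moment': array([ 0.04741414, -0.0156587 ,  0.00629436]), 'grip_width': 0.08552048559612163}
scene {'camera_matrix': array([[487.60886633,   0.        , 280.24653891],
       [  0.        , 487.60886633, 224.09847394],
       [  0.        ,   0.        ,   1.        ]]), 'world_from_camera': array([[-0.6763087 ,  0.60631526, -0.41831609,  1.09753915],
       [ 0.73661622,  0.55531633, -0.38603149,  0.4151634 ],
       [-0.00175903, -0.56921487, -0.82218692,  1.06714139],
       [ 0.        ,  0.        ,  0.        ,  
[... 204 characters left out ...]
camera': array([[-0.02938157, -0.99817661,  0.05272747,  0.54347379],
       [-0.99937804,  0.03036417,  0.01793185, -0.04627829],
       [-0.01950018, -0.0521678 , -0.99844793,  0.93266841],
       [ 0.        ,  0.        ,  0.        ,  1.        ]])}
wrist {'camera_matrix': array([[319.26322961,   0.        , 274.41467097],
       [  0.        , 319.26322961, 209.99520314],
       [  0.        ,   0.        ,   1.        ]]), 'world_from_camera': array([[ 0.232687  , -0.92944443, -0.28633864,  0.22917638],
       [-0.97255113, -0.22268547, -0.06749433, -0.63782599],
       [-0.00103122,  0.29418402, -0.95574824,  0.37315718],
       [ 0.        ,  0.        ,  0.        ,  1.        ]])}
```

View pics/scene0.png

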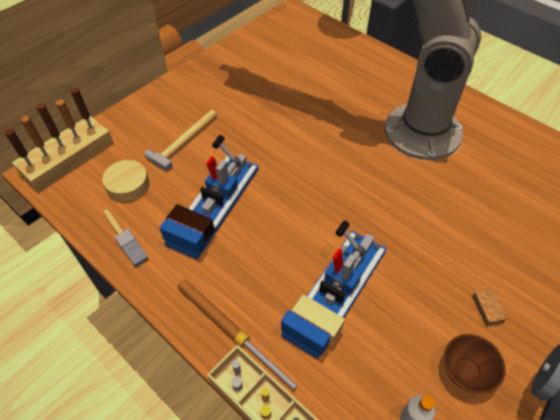

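View pics/top0.png

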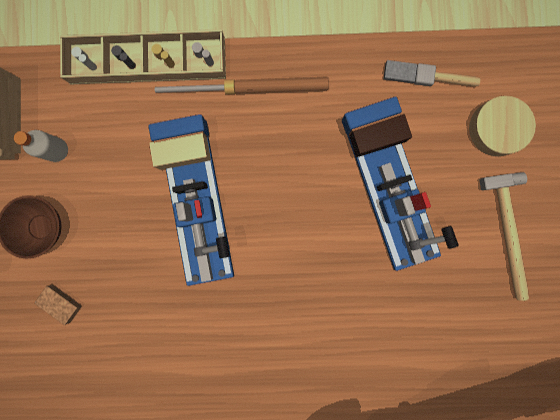

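```bash
python3 - <<'E'
from bench import get_obs
from scipy.spatial.transform import Rotation as R
print(R.from_rotvec(get_obs()['orientation']).as_matrix())
import cv2
im=cv2.imread("pics/top0.png")
c=im[60:290,130:530]
cv2.imwrite("pics/top0c.png",cv2.resize(c,None,fx=2,fy=2,interpolation=cv2.INTER_CUBIC))
E
```

```text
[[ 2.32646117e-01 -4.08400944e-04  9.72561370e-01]
 [-9.72560508e-01  1.29805972e-03  2.32646456e-01]
 [-1.35745577e-03 -9.99999074e-01 -9.52060756e-05]]
```

View crop.

The scene view shows the dark-block vise at left (around 210,195). In the top view it is at right: block about (382,135), red lever about (420,202), knob about (450,237).

```bash
python3 - <<'E'
import cv2
im=cv2.imread("pics/top0.png")
c=im[90:280,330:480]
cv2.imwrite("pics/top0d.png",cv2.resize(c,None,fx=3,fy=3,interpolation=cv2.INTER_CUBIC))
im=cv2.imread("pics/scene0.png")
c=im[120:270,140:280]
cv2.imwrite("pics/scene0d.png",cv2.resize(c,None,fx=4,fy=4,interpolation=cv2.INTER_CUBIC))
E
```

```text
(no output)
```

View pics/top0d.png

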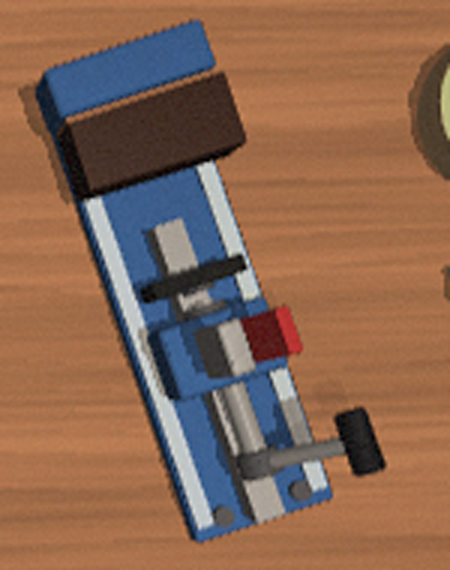

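View pics/scene0d.png

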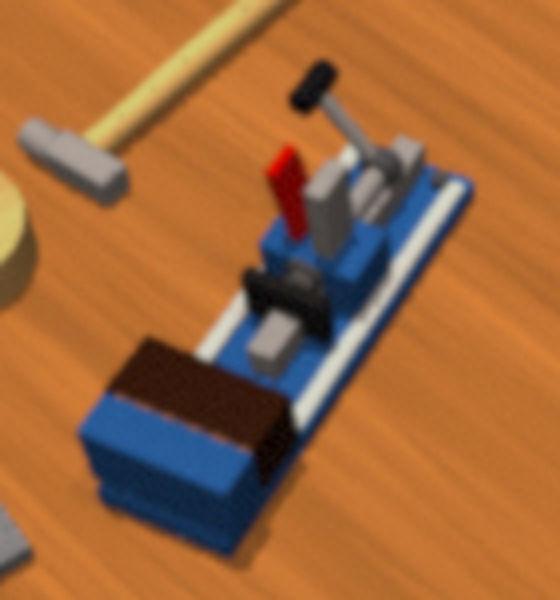

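View pics/wrist0.png

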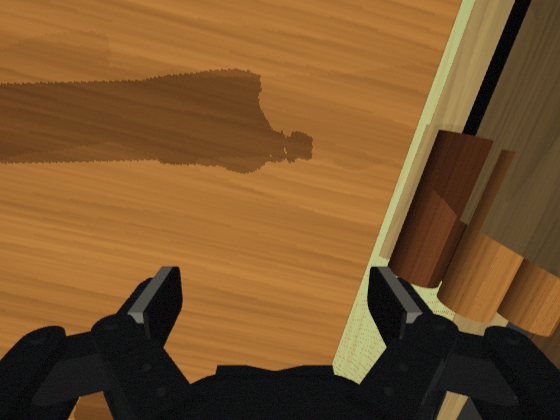

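```bash
cat > h.py <<'E'
import numpy as np
from bench import vision
def proj(cal,P):
    T=np.linalg.inv(cal["world_from_camera"]);P=np.atleast_2d(P)
    c=P@T[:3,:3].T+T[:3,3]; K=cal["camera_matrix"]
    u=c@K.T; return u[:,:2]/u[:,2:]
def ray(cal,px,z):
    K=cal["camera_matrix"];T=cal["world_from_camera"]
    d=T[:3,:3]@np.linalg.inv(K)@np.array([px[0],px[1],1.]); o=T[:3,3]
    return o+d*(z-o[2])/d[2]
E
python3 - <<'E'
from h import *
from scipy.optimize import least_squares
ct=vision.get_calibration("top"); cs=vision.get_calibration("scene")
t=lambda a,b:(330+a/3,90+b/3); s=lambda a,b:(140+a/4,120+b/4)
# vise frame obs: (cam, pix, kind, local pt)
O=[('t',t(195,541),'v',(-170,50,18)),('t',t(331,495),'v',(-170,-50,18)),
('t',t(201,20),'v',(170,-50,75)),('t',t(42,76),'v',(170,50,75)),('t',t(215,66),'v',(130,-50,75)),
('s',s(472,183),'v',(-170,50,18)),('s',s(82,432),'v',(170,-50,75)),('s',s(232,490),'v',(170,50,75)),
('t',t(222,73),'b',(25,-55,68)),('t',t(245,138),'b',(-25,-55,68)),('t',t(82,190),'b',(-25,55,68)),
('s',s(150,338),'b',(-25,-55,68)),('s',s(292,403),'b',(-25,55,68)),
('t',t(219,324),'j',(17,17,125)),('t',t(240,318),'j',(17,1,125)),('t',t(252,366),'j',(-17,1,125)),('t',t(232,373),'j',(-17,17,125)),
('s',s(306,190),'j',(17,1,125)),('s',s(330,205),'j',(17,17,125)),('s',s(352,172),'j',(-17,17,125)),
]
def world(p,k,L):
    x,y,th,bx,by,bth,jx=p; L=np.array(L)/1000
    if k=='b':
        c,s_=np.cos(bth),np.sin(bth); L=np.array([bx+c*L[0]-s_*L[1],by+s_*L[0]+c*L[1],L[2]])
    if k=='j': L=L+[jx,0,0]
    c,s_=np.cos(th),np.sin(th)
    return np.array([x+c*L[0]-s_*L[1],y+s_*L[0]+c*L[1],L[2]])
def res(p):
    return np.concatenate([proj(ct if o[0]=='t' else cs,world(p,o[2],o[3]))[0]-o[1] for o in O])
r=least_squares(res,[.55,-.25,.3,.1,0,0,-.05],loss='soft_l1')
print(r.x.round(4)); print(res(r.x).reshape(-1,2).round(1).tolist())
p=r.x
print('squeeze',world(p,'j',(0,0,105)),'knob',world(p,'j',(-80,-43,111)))
print('knob proj',proj(ct,world(p,'j',(-80,-43,111))),proj(cs,world(p,'j',(-80,-43,111))))
E
```

```text
[ 0.6249 -0.2625  0.2963  0.1072 -0.0045 -0.0481 -0.0438]
[[0.2, 1.9], [0.9, 1.7], [-4.3, -2.2], [0.7, -4.6], [-2.2, 1.4], [1.6, -2.4], [-0.6, 0.3], [-3.2, 0.6], [-0.3, -1.5], [-0.6, 0.8], [0.2, -1.2], [-0.1, -2.0], [0.4, -1.8], [-2.6, -0.3], [-1.4, -1.1], [0.9, 0.5], [-0.7, 0.9], [-0.9, -0.5], [-1.5, -2.2], [-0.5, -3.0]]
squeeze [ 0.58308973 -0.27524621  0.105     ] knob [ 0.51912938 -0.33972934  0.111     ]
knob proj [[446.64170456 237.29974554]] [[219.93709593 140.71034216]]
```

>>> jog_arm --motion '[{"tx": -22,"tz": 42},{"tx": -22,"tz": 42},{"tx": -22,"tz": 42},{"tx": -22,"tz": 42},{"tx": -22,"tz": 42},{"tx": -22,"tz": 42},{"tx": -22,"tz": 42},{"tx": -22,"tz": 42},{"tx": -22,"tz": 42},{"tx": -22,"tz": 42},{"tx": -22,"tz": 42},{"tx": -22,"tz": 38,"ay": -0.06}]'

```text
schema error: expected keys gripper, tx, ty, tz, ax, ay, az
```

>>> jog_arm --motion '[{"tx": 0},{"tx": 0},{"tx": 0},{"tx": 0}]'

```text
schema error: expected keys gripper, tx, ty, tz, ax, ay, az
```

```bash
python3 - <<'E'
from h import *
from bench import get_obs
import cv2,pickle
o=get_obs();print(o)
c=vision.get_calibration("wrist")
im=vision.grab_frame("wrist"); cv2.imwrite("pics/w1.png",im[:,:,::-1]); pickle.dump(c,open("w1.pkl","wb"))
E
```

```text
{'clock': 0.15, 'joints': array([ 1.22792211,  0.47761169,  0.02235564,  1.55618627, -0.01150362,
        1.10928373, -0.08308495]), 'qvel': array([-0.00065588, -0.0038819 ,  0.00154188, -0.00428939, -0.00050518,
        0.00016729, -0.00013565]), 'tau': array([ 2.65319039e-03, -5.96929300e+01,  1.61016427e+00, -2.81489253e+01,
        1.26919616e-02,  6.55146272e-03, -2.25983388e-05]), 'tcp_pos': array([ 0.15691711, -0.65608012,  0.24456431]), 'orientation': array([-1.3103672 ,  1.03532707, -1.03344896]), 'contact_force': array([-0.89039284,  0.4914481 ,  0.09030382]), 'moment': array([-0.03135814,  0.01999425, -0.01082448]), 'grip_width': 0.08546133073896482}
```

View pics/w1.png

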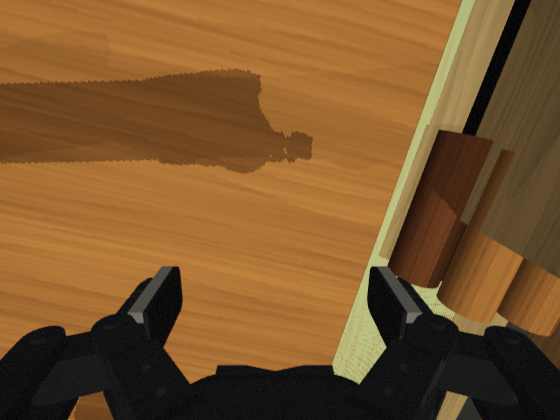

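All keys are required in every row, so the arm did not move and the picture is unchanged. I'm sending the move again.

>>> jog_arm --motion '[{"gripper": 85,"tx": -22,"ty": 0,"tz": 42,"ax": 0,"ay": 0,"az": 0},{"gripper": 85,"tx": -22,"ty": 0,"tz": 42,"ax": 0,"ay": 0,"az": 0},{"gripper": 85,"tx": -22,"ty": 0,"tz": 42,"ax": 0,"ay": 0,"az": 0},{"gripper": 85,"tx": -22,"ty": 0,"tz": 42,"ax": 0,"ay": 0,"az": 0},{"gripper": 85,"tx": -22,"ty": 0,"tz": 42,"ax": 0,"ay": 0,"az": 0},{"gripper": 85,"tx": -22,"ty": 0,"tz": 42,"ax": 0,"ay": 0,"az": 0},{"gripper": 85,"tx": -22,"ty": 0,"tz": 42,"ax": 0,"ay": 0,"az": 0},{"gripper": 85,"tx": -22,"ty": 0,"tz": 42,"ax": 0,"ay": 0,"az": 0},{"gripper": 85,"tx": -22,"ty": 0,"tz": 42,"ax": 0,"ay": 0,"az": 0},{"gripper": 85,"tx": -22,"ty": 0,"tz": 42,"ax": 0,"ay": 0,"az": 0},{"gripper": 85,"tx": -22,"ty": 0,"tz": 42,"ax": 0,"ay": 0,"az": 0},{"gripper": 85,"tx": -22,"ty": 0,"tz": 38,"ax": 0,"ay": -0.06,"az": 0}]'

```text
clock: 1.4
tcp_pos: [0.5834, -0.2816, 0.2453]
orientation: [-1.335, 0.988, -0.988]
contact_force: [-0.0, -0.7, -0.0]
grip_width: 0.0849
```

>>> jog_arm --motion '[{"gripper": 85,"tx": 0,"ty": 0,"tz": 0,"ax": 0,"ay": 0,"az": 0},{"gripper": 85,"tx": 0,"ty": 0,"tz": 0,"ax": 0,"ay": 0,"az": 0},{"gripper": 85,"tx": 0,"ty": 0,"tz": 0,"ax": 0,"ay": 0,"az": 0}]'

```text
clock: 1.7
tcp_pos: [0.5808, -0.2849, 0.245]
orientation: [-1.335, 0.992, -0.991]
contact_force: [0.4, 0.1, -0.0]
grip_width: 0.0849
```

```bash
python3 - <<'E'
from h import *
from bench import get_obs
import cv2,pickle
o=get_obs();print(o)
c=vision.get_calibration("wrist")
im=vision.grab_frame("wrist"); cv2.imwrite("pics/w2.png",im[:,:,::-1]); pickle.dump(c,open("w2.pkl","wb"))
E
```

```text
{'clock': 1.7, 'joints': array([ 0.48065443,  0.43830807, -0.16616988,  1.6172132 ,  0.08034019,
        1.09354891, -0.98533177]), 'qvel': array([ 0.01417565, -0.00430525,  0.00871499,  0.00357306, -0.00041321,
       -0.00135574, -0.00062969]), 'tau': array([-1.62067227e+00, -5.67228878e+01, -2.05351241e+00, -2.79693764e+01,
       -8.72192555e-02, -2.58885365e-02,  9.48960442e-04]), 'tcp_pos': array([ 0.58076643, -0.28491843,  0.24502259]), 'orientation': array([-1.33483908,  0.99162756, -0.9908338 ]), 'contact_force': array([ 0.41509859,  0.12952996, -0.02097975]), 'moment': array([-0.05234957,  0.03561149,  0.02186733]), 'grip_width': 0.0848504622446538}
```

View pics/w2.png

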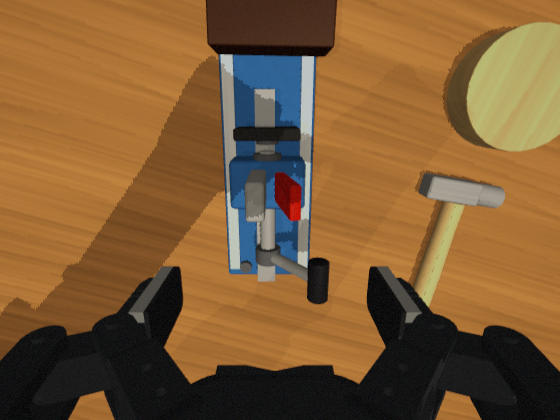

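The wrist view shows the whole vise: block bottom edge at row 52, pad about (266,133), post top about (257,182), lever about (289,196), knob about (318,281).

```bash
python3 - <<'E'
import cv2
im=cv2.imread("pics/w2.png")
cv2.imwrite("pics/w2a.png",cv2.resize(im[0:150,195:345],None,fx=4,fy=4,interpolation=cv2.INTER_CUBIC))
cv2.imwrite("pics/w2b.png",cv2.resize(im[150:310,205:345],None,fx=4,fy=3.75,interpolation=cv2.INTER_CUBIC))
E
```

```text
(no output)
```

View pics/w2a.png

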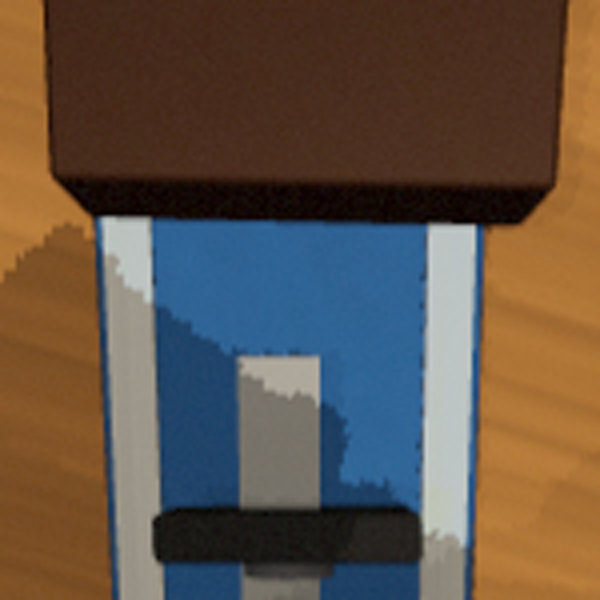

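View pics/w2b.png

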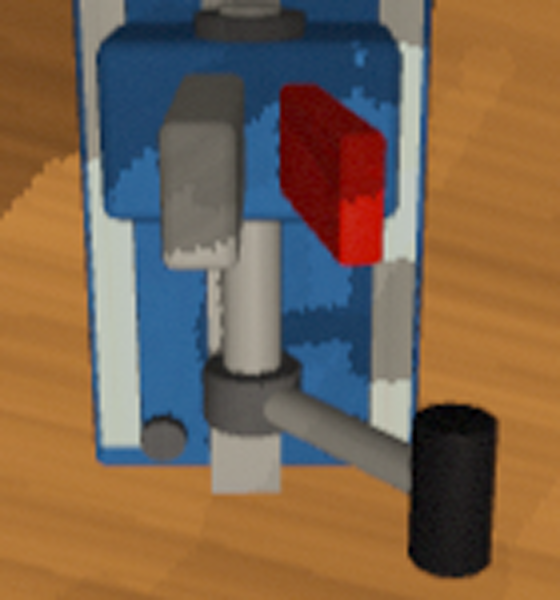

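```bash
cat > fit.py <<'E'
from h import *
import pickle
from scipy.optimize import least_squares
ct=vision.get_calibration("top"); cs=vision.get_calibration("scene"); cw=pickle.load(open("w2.pkl","rb"))
C=dict(t=ct,s=cs,w=cw)
t=lambda a,b:(330+a/3,90+b/3); s=lambda a,b:(140+a/4,120+b/4)
A=lambda a,b:(195+a/4-.4,b/4-.4); B=lambda a,b:(205+a/4-.4,150+b/3.75-.4)
O=[('t',t(195,541),'v',(-170,50,18)),('t',t(331,495),'v',(-170,-50,18)),('t',t(215,66),'v',(130,-50,75)),
('s',s(472,183),'v',(-170,50,18)),
('t',t(222,73),'b',(25,-55,68)),('t',t(245,138),'b',(-25,-55,68)),('t',t(82,190),'b',(-25,55,68)),
('s',s(150,338),'b',(-25,-55,68)),('s',s(292,403),'b',(-25,55,68)),
('t',t(219,324),'j',(17,17,125)),('t',t(240,318),'j',(17,1,125)),('t',t(252,366),'j',(-17,1,125)),('t',t(232,373),'j',(-17,17,125)),
('s',s(306,190),'j',(17,1,125)),('s',s(330,205),'j',(17,17,125)),('s',s(352,172),'j',(-17,17,125)),
('w',B(99,464),'v',(-170,50,18)),
('w',A(52,176),'b',(-25,55,68)),('w',A(556,186),'b',(-25,-55,68)),('w',A(97,215),'b',(-25,49,18)),
('w',B(161,270),'j',(-17,17,125)),('w',B(235,267),'j',(-17,1,125)),('w',B(162,122),'j',(17,17,125)),('w',B(243,122),'j',(17,1,125)),
('w',B(454,490),'j',(-80,-43,111)),
]
O.pop(19)
def world(p,k,L):
    x,y,th,bx,by,bth,jx=p; L=np.array(L)/1000
    if k=='b':
        c,s_=np.cos(bth),np.sin(bth); L=np.array([bx+c*L[0]-s_*L[1],by+s_*L[0]+c*L[1],L[2]])
    if k=='j': L=L+[jx,0,0]
    c,s_=np.cos(th),np.sin(th)
    return np.array([x+c*L[0]-s_*L[1],y+s_*L[0]+c*L[1],L[2]])
def run(cams):
    Q=[o for o in O if o[0] in cams]
    def res(p):
        return np.concatenate([proj(C[o[0]],world(p,o[2],o[3]))[0]-o[1] for o in Q])
    r=least_squares(res,[.62,-.25,.3,.1,0,0,-.05],loss='soft_l1')
    p=r.x
    print(cams,p.round(4)); print(res(p).reshape(-1,2).round(1).tolist())
    print(' squeeze',world(p,'j',(0,0,105)).round(4),'knob',world(p,'j',(-80,-43,111)).round(4),'block',world(p,'b',(0,0,0)).round(4))
    return p
if __name__=="__main__":
    for c in ["w","tw","tsw"]: p=run(c)
    p=run("w")
    # pad front top edge, in vise x relative to squeeze
    for px in [A(157,510),A(418,510)]:
        P=ray(cw,px,.065)
        th=p[2];c,s_=np.cos(th),np.sin(th); d=P[:2]-p[:2]; print('pad front vise',c*d[0]+s_*d[1],-s_*d[0]+c*d[1])
E
python3 fit.py
```

```text
w [ 0.6293 -0.2619  0.3035  0.1014 -0.0054 -0.0286 -0.0483]
[[0.5, -0.0], [-0.7, 0.0], [0.7, 0.0], [1.2, 0.3], [2.1, 0.9], [-0.6, -0.7], [-0.7, -0.9], [-3.3, 0.4]]
 squeeze [ 0.5832 -0.2763  0.105 ] knob [ 0.5197 -0.3413  0.111 ] block [ 0.7277 -0.2368  0.    ]
tw [ 0.6286 -0.2629  0.2917  0.1024 -0.0032 -0.0179 -0.0474]
[[-0.0, 0.1], [0.7, 0.1], [-1.7, -0.4], [-0.2, -1.5], [0.1, 0.6], [1.3, -0.1], [-1.9, -0.4], [-0.6, -1.1], [1.6, 0.4], [-0.1, 0.8], [-0.4, 0.2], [-1.0, -0.0], [0.4, 0.1], [1.3, 0.2], [2.2, 1.0], [-0.1, -0.8], [-0.1, -0.8], [-4.1, 0.9]]
 squeeze [ 0.5832 -0.2766  0.105 ] knob [ 0.5189 -0.3407  0.111 ] block [ 0.7276 -0.2366  0.    ]
tsw [ 0.6288 -0.2626  0.2929  0.1022 -0.0035 -0.0204 -0.0477]
[[-0.1, -0.0], [0.6, -0.1], [-2.0, -0.5], [0.8, -1.6], [-0.3, -1.5], [-0.0, 0.6], [1.2, -0.1], [-0.6, -2.2], [0.5, -2.7], [-2.0, -0.4], [-0.7, -1.1], [1.5, 0.4], [-0.2, 0.9], [-1.3, -0.7], [-1.8, -2.4], [-0.8, -3.1], [-0.5, 0.1], [-1.1, -0.3], [0.3, 0.0], [1.0, 0.2], [1.9, 0.9], [-0.4, -0.9], [-0.4, -0.9], [-4.2, 0.8]]
 squeeze [ 0.5832 -0.2763  0.105 ] knob [ 0.519  -0.3406  0.111 ] block [ 0.7277 -0.2364  0.    ]
w [ 0.6293 -0.2619  0.3035  0.1014 -0.0054 -0.0286 -0.0483]
[[0.5, -0.0], [-0.7, 0.0], [0.7, 0.0], [1.2, 0.3], [2.1, 0.9], [-0.6, -0.7], [-0.7, -0.9], [-3.3, 0.4]]
 squeeze [ 0.5832 -0.2763  0.105 ] knob [ 0.5197 -0.3413  0.111 ] block [ 0.7277 -0.2368  0.    ]
pad front vise 0.00784661549958799 0.030772069356646423
pad front vise 0.007174957407444697 -0.030322356810687373
```

```bash
cat > rel.py <<'E'
import sys,numpy as np
from bench import get_obs
from scipy.spatial.transform import Rotation as R
o=get_obs(); M=R.from_rotvec(o['orientation']).as_matrix(); p=o['tcp_pos']
def to(t): return (M.T@(np.array(t)-p)*1000).round(1)
def turn(th):
    c,s=np.cos(th),np.sin(th); D=np.array([[s,0,c],[-c,0,s],[0,-1,0]])
    return R.from_matrix(M.T@D).as_rotvec().round(4)
if __name__=="__main__":
    v=[float(a) for a in sys.argv[1:]]
    print('tcp',p.round(4),'shift',to(v[:3]),'turn',turn(v[3]),'F',o['contact_force'].round(1),o['clock'],o['grip_width'])
E
python3 rel.py .5832 -.2765 .098 .297
python3 - <<'E'
from fit import *
print(ray(cw,B(454,490),.111))
E
```

```text
tcp [ 0.5806 -0.2853  0.2452] shift [ -7.8 147.2   5.2] turn [ 0.0012 -0.0052  0.0006] F [-0.9  0.2 -0.2] 1.75 0.08516108798170927
[ 0.52090583 -0.3440658   0.111     ]
```

>>> jog_arm --motion '[{"gripper": 85,"tx": -8,"ty": 20,"tz": 5,"ax": 0,"ay": -0.005,"az": 0},{"gripper": 85,"tx": 0,"ty": 30,"tz": 0,"ax": 0,"ay": 0,"az": 0},{"gripper": 85,"tx": 0,"ty": 30,"tz": 0,"ax": 0,"ay": 0,"az": 0},{"gripper": 85,"tx": 0,"ty": 25,"tz": 0,"ax": 0,"ay": 0,"az": 0},{"gripper": 85,"tx": 0,"ty": 22,"tz": 0,"ax": 0,"ay": 0,"az": 0},{"gripper": 85,"tx": 0,"ty": 20,"tz": 0,"ax": 0,"ay": 0,"az": 0},{"gripper": 85,"tx": 0,"ty": 0,"tz": 0,"ax": 0,"ay": 0,"az": 0},{"gripper": 85,"tx": 0,"ty": 0,"tz": 0,"ax": 0,"ay": 0,"az": 0},{"gripper": 85,"tx": 0,"ty": 0,"tz": 0,"ax": 0,"ay": 0,"az": 0}]' --newtons 20

```text
clock: 2.65
tcp_pos: [0.5849, -0.2753, 0.0999]
orientation: [-1.335, 0.984, -0.988]
contact_force: [0.4, -0.0, 0.1]
grip_width: 0.0849
```

```bash
python3 rel.py .5832 -.2765 .098 .297; python3 - <<'E'
from h import *
import cv2,pickle
im=vision.grab_frame("wrist"); cv2.imwrite("pics/w3.png",im[:,:,::-1])
E
```

```text
tcp [ 0.5849 -0.2753  0.0999] shift [ 0.6  1.9 -2. ] turn [-0.0016  0.0016  0.0016] F [ 0.4 -0.   0.1] 2.65 0.08487778025806497
```

View pics/w3.png

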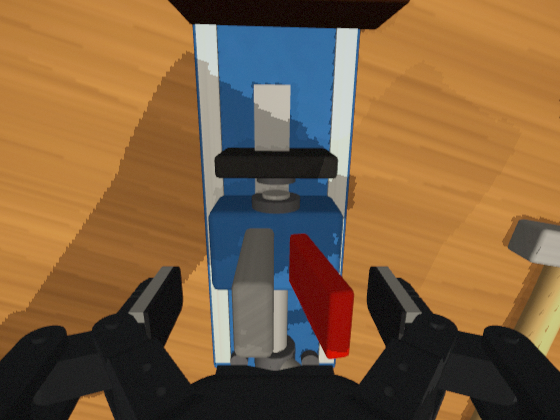

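The fingers straddle the post (about 254,290) and the lever (about 322,295). I'm closing now.

>>> jog_arm --motion '[{"gripper": 28,"tx": 0,"ty": 1,"tz": -2,"ax": 0,"ay": 0,"az": 0},{"gripper": 28,"tx": 0,"ty": 0,"tz": 0,"ax": 0,"ay": 0,"az": 0},{"gripper": 28,"tx": 0,"ty": 0,"tz": 0,"ax": 0,"ay": 0,"az": 0},{"gripper": 28,"tx": 0,"ty": 0,"tz": 0,"ax": 0,"ay": 0,"az": 0},{"gripper": 28,"tx": 0,"ty": 0,"tz": 0,"ax": 0,"ay": 0,"az": 0},{"gripper": 28,"tx": 0,"ty": 0,"tz": 0,"ax": 0,"ay": 0,"az": 0},{"gripper": 28,"tx": 0,"ty": 0,"tz": 0,"ax": 0,"ay": 0,"az": 0},{"gripper": 28,"tx": 0,"ty": 0,"tz": 0,"ax": 0,"ay": 0,"az": 0}]' --newtons 25

```text
clock: 3.5
tcp_pos: [0.5836, -0.2762, 0.099]
orientation: [-1.335, 0.984, -0.99]
contact_force: [-0.3, -1.7, 6.2]
grip_width: 0.0337
```

```bash
python3 rel.py .5832 -.2765 .098 .297; python3 - <<'E'
from h import *
import cv2,pickle
im=vision.grab_frame("wrist"); cv2.imwrite("pics/w4.png",im[:,:,::-1])
E
```

```text
tcp [ 0.5836 -0.2762  0.099 ] shift [ 0.2  1.  -0.4] turn [-0.0022  0.0013  0.0026] F [-0.3 -1.7  6.2] 3.5 0.03370238337938681
```

View pics/w4.png

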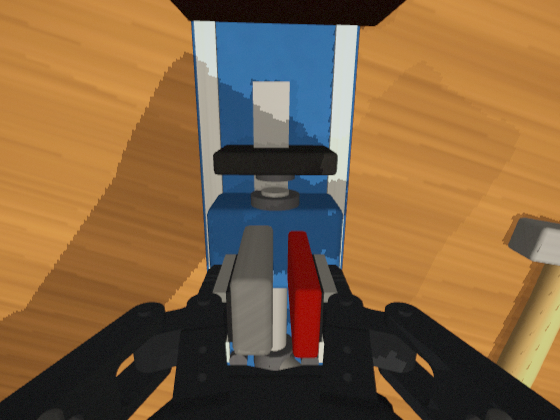

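The lever is squeezed upright and the opening reads 33.7 mm. Sliding forward.

>>> jog_arm --motion '[{"gripper": 28,"tx": 0,"ty": 0,"tz": 4,"ax": 0,"ay": 0,"az": 0},{"gripper": 28,"tx": 0,"ty": 0,"tz": 8,"ax": 0,"ay": 0,"az": 0},{"gripper": 28,"tx": 0,"ty": 0,"tz": 8,"ax": 0,"ay": 0,"az": 0},{"gripper": 28,"tx": 0,"ty": 0,"tz": 8,"ax": 0,"ay": 0,"az": 0},{"gripper": 28,"tx": 0,"ty": 0,"tz": 8,"ax": 0,"ay": 0,"az": 0},{"gripper": 28,"tx": 0,"ty": 0,"tz": 8,"ax": 0,"ay": 0,"az": 0},{"gripper": 28,"tx": 0,"ty": 0,"tz": 8,"ax": 0,"ay": 0,"az": 0},{"gripper": 28,"tx": 0,"ty": 0,"tz": 6,"ax": 0,"ay": 0,"az": 0},{"gripper": 28,"tx": 0,"ty": 0,"tz": 4,"ax": 0,"ay": 0,"az": 0},{"gripper": 28,"tx": 0,"ty": 0,"tz": 0,"ax": 0,"ay": 0,"az": 0},{"gripper": 28,"tx": 0,"ty": 0,"tz": 0,"ax": 0,"ay": 0,"az": 0}]'

```text
clock: 4.65
tcp_pos: [0.6434, -0.258, 0.099]
orientation: [-1.335, 0.983, -0.99]
contact_force: [3.1, -3.3, 4.3]
grip_width: 0.0339
```

```bash
python3 rel.py .5832 -.2765 .098 .297; python3 - <<'E'
from h import *
import cv2,pickle
im=vision.grab_frame("wrist"); cv2.imwrite("pics/w5.png",im[:,:,::-1])
im=vision.grab_frame("scene"); cv2.imwrite("pics/s5.png",cv2.resize(im[120:270,140:280,::-1],None,fx=4,fy=4,interpolation=cv2.INTER_CUBIC))
E
```

```text
tcp [ 0.6434 -0.258   0.099 ] shift [ -0.1   0.8 -63. ] turn [-0.0035  0.0015  0.0033] F [ 3.1 -3.3  4.3] 4.65 0.033902372421350996
```

View pics/w5.png

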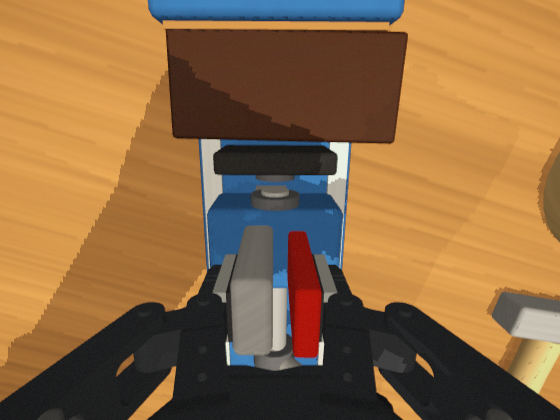

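View pics/s5.png

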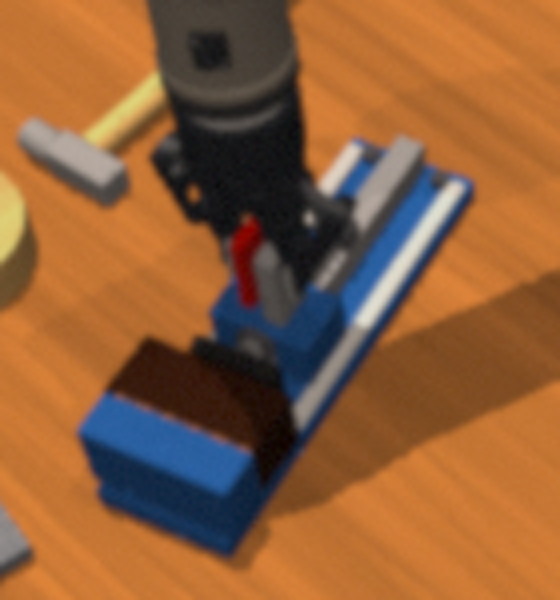

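The pad front edge is at row 148 and the block's near edge at row 138, a gap of about 5-7 mm. I'm advancing 10 mm to touch.

>>> jog_arm --motion '[{"gripper": 28,"tx": 0,"ty": 0,"tz": 4,"ax": 0,"ay": 0,"az": 0},{"gripper": 28,"tx": 0,"ty": 0,"tz": 3,"ax": 0,"ay": 0,"az": 0},{"gripper": 28,"tx": 0,"ty": 0,"tz": 3,"ax": 0,"ay": 0,"az": 0},{"gripper": 28,"tx": 0,"ty": 0,"tz": 0,"ax": 0,"ay": 0,"az": 0},{"gripper": 28,"tx": 0,"ty": 0,"tz": 0,"ax": 0,"ay": 0,"az": 0}]'

```text
clock: 5.25
tcp_pos: [0.6522, -0.2554, 0.099]
orientation: [-1.336, 0.984, -0.99]
contact_force: [1.1, -3.5, 7.4]
grip_width: 0.0332
```

```bash
python3 rel.py .5832 -.2765 .098 .297; python3 - <<'E'
from h import *
import cv2,pickle
im=vision.grab_frame("wrist"); cv2.imwrite("pics/w6.png",im[:,:,::-1])
E
```

```text
tcp [ 0.6522 -0.2554  0.099 ] shift [ -0.1   0.8 -72.1] turn [-0.002   0.0013  0.003 ] F [ 1.1 -3.5  7.4] 5.25 0.03320315373430972
```

View pics/w6.png

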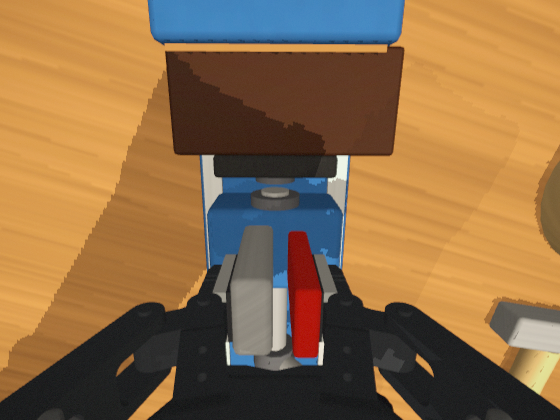

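The pad now meets the block at row 155 and the block has squared up. A 2-4 mm gap remains at the fixed jaw (rows 42-48), so I'm adding 3 mm.

>>> jog_arm --motion '[{"gripper": 28,"tx": 0,"ty": 0,"tz": 2,"ax": 0,"ay": 0,"az": 0},{"gripper": 28,"tx": 0,"ty": 0,"tz": 2,"ax": 0,"ay": 0,"az": 0},{"gripper": 28,"tx": 0,"ty": 0,"tz": 0,"ax": 0,"ay": 0,"az": 0},{"gripper": 28,"tx": 0,"ty": 0,"tz": 0,"ax": 0,"ay": 0,"az": 0},{"gripper": 28,"tx": 0,"ty": 0,"tz": 0,"ax": 0,"ay": 0,"az": 0}]'

```text
clock: 5.8
tcp_pos: [0.655, -0.2546, 0.099]
orientation: [-1.337, 0.985, -0.989]
contact_force: [-2.8, -3.7, 10.0]
grip_width: 0.0337
```

```bash
python3 rel.py .5832 -.2765 .098 .297; python3 - <<'E'
from h import *
import cv2,pickle
im=vision.grab_frame("wrist"); cv2.imwrite("pics/w7.png",im[:,:,::-1])
E
```

```text
tcp [ 0.655  -0.2546  0.099 ] shift [ -0.1   1.  -75.1] turn [-0.0002  0.0011  0.0026] F [-2.8 -3.7 10. ] 5.8 0.03372472433838689
```

View pics/w7.png

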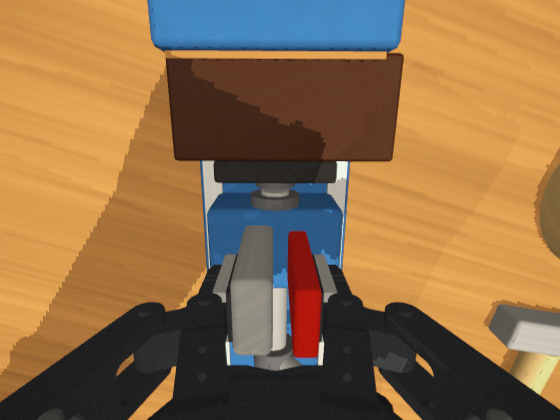

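>>> jog_arm --motion '[{"gripper": 85,"tx": 0,"ty": 0,"tz": 0,"ax": 0,"ay": 0,"az": 0},{"gripper": 85,"tx": 0,"ty": 0,"tz": 0,"ax": 0,"ay": 0,"az": 0},{"gripper": 85,"tx": 0,"ty": 0,"tz": 0,"ax": 0,"ay": 0,"az": 0},{"gripper": 85,"tx": 0,"ty": 0,"tz": 0,"ax": 0,"ay": 0,"az": 0},{"gripper": 85,"tx": 0,"ty": 0,"tz": 0,"ax": 0,"ay": 0,"az": 0},{"gripper": 85,"tx": 0,"ty": -20,"tz": 0,"ax": 0,"ay": 0,"az": 0},{"gripper": 85,"tx": 0,"ty": -40,"tz": 0,"ax": 0,"ay": 0,"az": 0},{"gripper": 85,"tx": 0,"ty": -40,"tz": -10,"ax": 0,"ay": 0,"az": 0},{"gripper": 85,"tx": 0,"ty": -20,"tz": -20,"ax": 0,"ay": 0,"az": 0},{"gripper": 85,"tx": 0,"ty": 0,"tz": -20,"ax": 0,"ay": 0,"az": 0},{"gripper": 85,"tx": 0,"ty": 0,"tz": 0,"ax": 0,"ay": 0,"az": 0},{"gripper": 85,"tx": 0,"ty": 0,"tz": 0,"ax": 0,"ay": 0,"az": 0}]'

```text
clock: 7.05
tcp_pos: [0.6074, -0.2668, 0.2173]
orientation: [-1.336, 0.986, -0.985]
contact_force: [0.2, -0.6, 0.5]
grip_width: 0.0848
```

```bash
python3 rel.py .5832 -.2765 .098 .297; python3 - <<'E'
from h import *
import cv2,pickle
pickle.dump(vision.get_calibration("wrist"),open("w8.pkl","wb"))
im=vision.grab_frame("wrist"); cv2.imwrite("pics/w8.png",im[:,:,::-1])
im=vision.grab_frame("scene"); cv2.imwrite("pics/s8.png",cv2.resize(im[120:270,140:280,::-1],None,fx=4,fy=4,interpolation=cv2.INTER_CUBIC))
E
```

```text
tcp [ 0.6074 -0.2668  0.2173] shift [  2.1 119.3 -26. ] turn [-0.0003  0.0028 -0.0003] F [ 0.2 -0.6  0.5] 7.05 0.08483056491784054
```

View pics/w8.png

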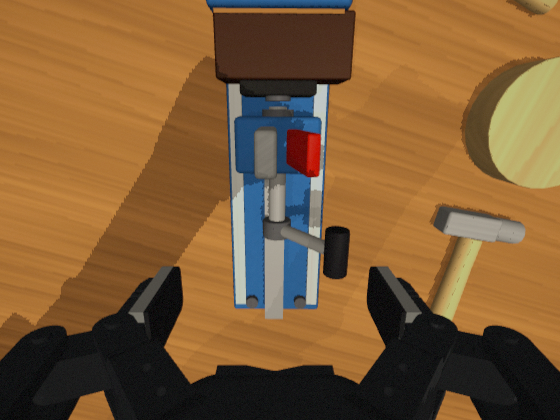

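View pics/s8.png

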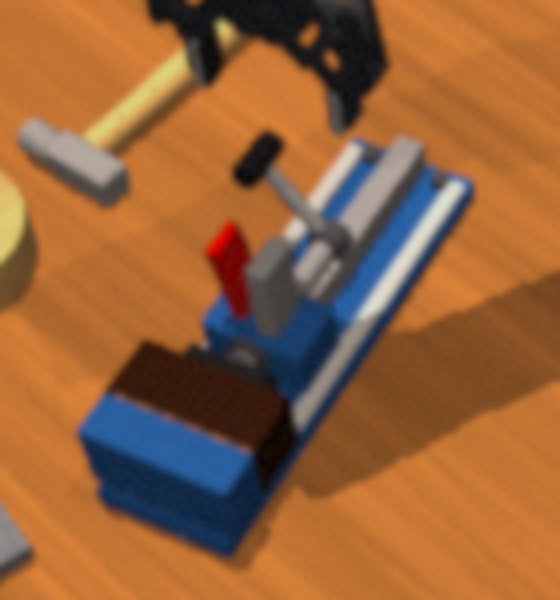

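The lever has sprung back out and the jaw holds, with the pad on the block. The knob centre is at (336,253).

```bash
python3 - <<'E'
from h import *
import pickle
from rel import to,p,M
c=pickle.load(open("w8.pkl","rb"))
k=ray(c,(336,253),.111); print('knob',k)
th=.297
sq=np.array([.6554,-.2544])
d=k[:2]-sq; print('rel vise',d[0]*np.cos(th)+d[1]*np.sin(th),-d[0]*np.sin(th)+d[1]*np.cos(th))
print('post chk', ray(c,(265,152),.125))
print('shift to knob TCP z=.150', to([k[0],k[1],.150]))
E
```

```text
knob [ 0.58936605 -0.32302904  0.111     ]
rel vise -0.08322738192403653 -0.04629934667395881
post chk [ 0.65123116 -0.24538409  0.125     ]
shift to knob TCP z=.150 [ 48.9  66.7 -34.7]
```

>>> jog_arm --motion '[{"gripper": 0,"tx": 24,"ty": 0,"tz": -16,"ax": 0,"ay": 0,"az": 0},{"gripper": 0,"tx": 24,"ty": 0,"tz": -17,"ax": 0,"ay": 0,"az": 0},{"gripper": 0,"tx": 0,"ty": 20,"tz": 0,"ax": 0,"ay": 0,"az": 0},{"gripper": 0,"tx": 0,"ty": 20,"tz": 0,"ax": 0,"ay": 0,"az": 0},{"gripper": 0,"tx": 0,"ty": 20,"tz": 0,"ax": 0,"ay": 0,"az": 0},{"gripper": 0,"tx": 0,"ty": 0,"tz": 0,"ax": 0,"ay": 0,"az": 0},{"gripper": 0,"tx": 0,"ty": 0,"tz": 0,"ax": 0,"ay": 0,"az": 0},{"gripper": 0,"tx": 0,"ty": 0,"tz": 0,"ax": 0,"ay": 0,"az": 0}]'

```text
clock: 7.95
tcp_pos: [0.591, -0.3228, 0.1583]
orientation: [-1.336, 0.984, -0.986]
contact_force: [-1.1, -0.1, 0.9]
grip_width: 0.0004
```

```bash
python3 rel.py .5904 -.3218 .140 .297; python3 - <<'E'
from h import *
import cv2,pickle
pickle.dump(vision.get_calibration("wrist"),open("w9.pkl","wb"))
im=vision.grab_frame("wrist"); cv2.imwrite("pics/w9.png",im[:,:,::-1])
im=vision.grab_frame("scene"); cv2.imwrite("pics/s9.png",cv2.resize(im[100:250,140:280,::-1],None,fx=4,fy=4,interpolation=cv2.INTER_CUBIC))
E
```

```text
tcp [ 0.591  -0.3228  0.1583] shift [-1.1 18.3 -0.4] turn [-0.0014  0.0033  0.0009] F [-1.1 -0.1  0.9] 7.95 0.0003605324153897975
```

View pics/w9.png

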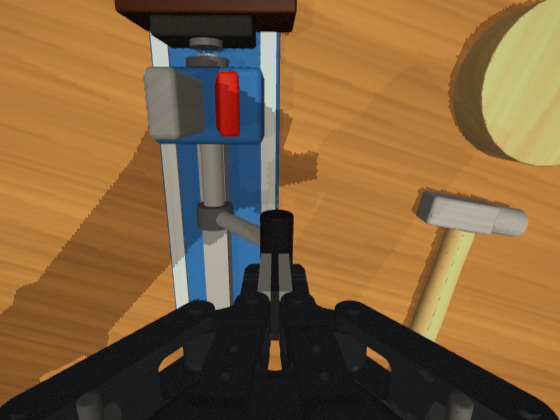

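View pics/s9.png

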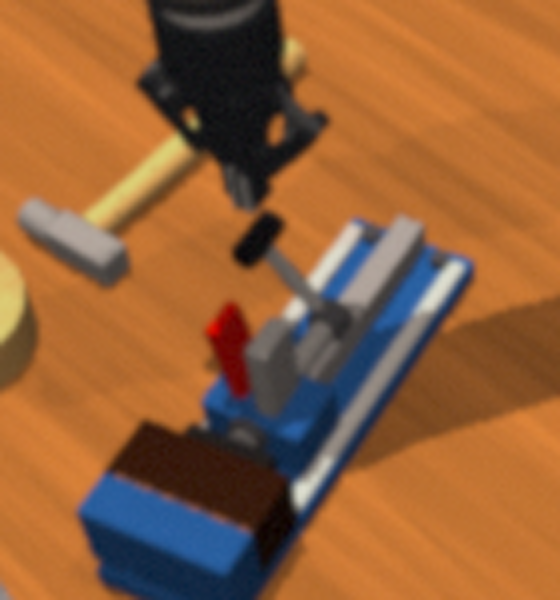

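The closed tips line up over the knob at column 277. I'm pushing down along the arc, checking partway.

>>> jog_arm --motion '[{"gripper": 0,"tx": 0,"ty": 10,"tz": 0,"ax": 0,"ay": 0,"az": 0},{"gripper": 0,"tx": 0,"ty": 10,"tz": 0,"ax": 0,"ay": 0,"az": 0},{"gripper": 0,"tx": 2,"ty": 5,"tz": 0,"ax": 0,"ay": 0,"az": 0},{"gripper": 0,"tx": 4,"ty": 5,"tz": 0,"ax": 0,"ay": 0,"az": 0},{"gripper": 0,"tx": 4,"ty": 5,"tz": 0,"ax": 0,"ay": 0,"az": 0},{"gripper": 0,"tx": 4,"ty": 5,"tz": 0,"ax": 0,"ay": 0,"az": 0},{"gripper": 0,"tx": 4,"ty": 5,"tz": 0,"ax": 0,"ay": 0,"az": 0},{"gripper": 0,"tx": 0,"ty": 0,"tz": 0,"ax": 0,"ay": 0,"az": 0},{"gripper": 0,"tx": 0,"ty": 0,"tz": 0,"ax": 0,"ay": 0,"az": 0}]'

```text
clock: 8.95
tcp_pos: [0.5951, -0.3415, 0.1124]
orientation: [-1.337, 0.986, -0.988]
contact_force: [0.3, -1.9, 3.5]
grip_width: 0.0001
```

```bash
python3 rel.py .5904 -.3218 .140 .297; python3 - <<'E'
from h import *
import cv2,pickle
im=vision.grab_frame("wrist"); cv2.imwrite("pics/w10.png",im[:,:,::-1])
im=vision.grab_frame("scene"); cv2.imwrite("pics/s10.png",cv2.resize(im[100:250,140:280,::-1],None,fx=4,fy=4,interpolation=cv2.INTER_CUBIC))
E
```

```text
tcp [ 0.5951 -0.3415  0.1124] shift [-20.2 -27.6   1.3] turn [0.0002 0.0016 0.0015] F [ 0.3 -1.9  3.5] 8.95 6.28069881482796e-05
```

View pics/w10.png

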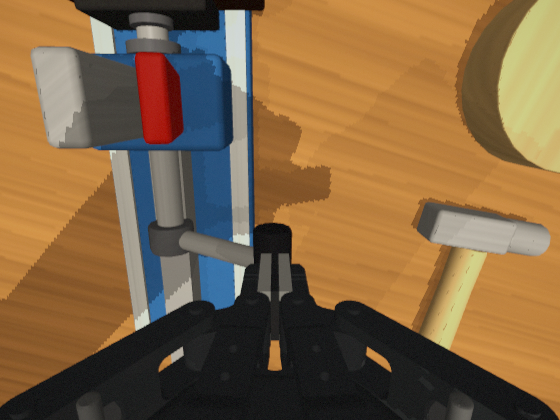

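View pics/s10.png

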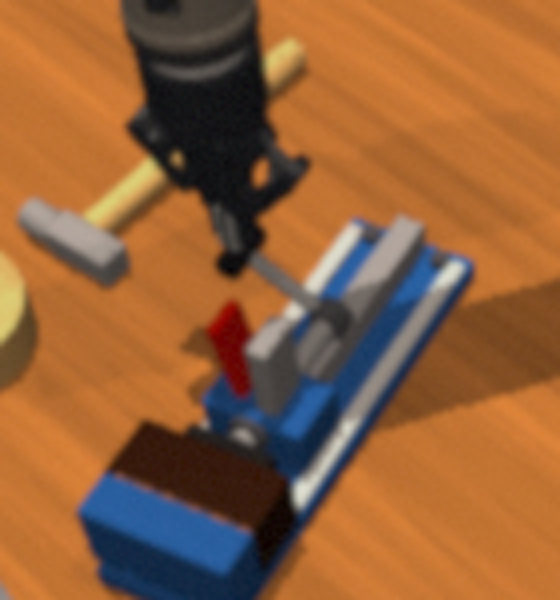

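The knob is following under the tips, with the turn about 0.4 rad. Continuing down to the stop.

>>> jog_arm --motion '[{"gripper": 0,"tx": 3,"ty": 6,"tz": 0,"ax": 0,"ay": 0,"az": 0},{"gripper": 0,"tx": 3,"ty": 6,"tz": 0,"ax": 0,"ay": 0,"az": 0},{"gripper": 0,"tx": 2,"ty": 6,"tz": 0,"ax": 0,"ay": 0,"az": 0},{"gripper": 0,"tx": 1,"ty": 6,"tz": 0,"ax": 0,"ay": 0,"az": 0},{"gripper": 0,"tx": 1,"ty": 6,"tz": 0,"ax": 0,"ay": 0,"az": 0},{"gripper": 0,"tx": 0,"ty": 6,"tz": 0,"ax": 0,"ay": 0,"az": 0},{"gripper": 0,"tx": 0,"ty": 6,"tz": 0,"ax": 0,"ay": 0,"az": 0},{"gripper": 0,"tx": -1,"ty": 5,"tz": 0,"ax": 0,"ay": 0,"az": 0},{"gripper": 0,"tx": 0,"ty": 4,"tz": 0,"ax": 0,"ay": 0,"az": 0},{"gripper": 0,"tx": 0,"ty": 0,"tz": 0,"ax": 0,"ay": 0,"az": 0},{"gripper": 0,"tx": 0,"ty": 0,"tz": 0,"ax": 0,"ay": 0,"az": 0}]'

```text
clock: 10.15
tcp_pos: [0.5977, -0.3483, 0.0611]
orientation: [-1.336, 0.986, -0.985]
contact_force: [-0.6, -1.0, 1.4]
grip_width: 0.0
```

```bash
python3 rel.py .5904 -.3218 .140 .297; python3 - <<'E'
from h import *
import cv2,pickle
im=vision.grab_frame("wrist"); cv2.imwrite("pics/w11.png",im[:,:,::-1])
im=vision.grab_frame("scene"); cv2.imwrite("pics/s11.png",cv2.resize(im[100:250,140:280,::-1],None,fx=4,fy=4,interpolation=cv2.INTER_CUBIC))
E
```

```text
tcp [ 0.5977 -0.3483  0.0611] shift [-27.6 -78.9   0.9] turn [ 0.0004  0.0028 -0.0007] F [-0.6 -1.   1.4] 10.15 1.1667253251527703e-05
```

View pics/w11.png

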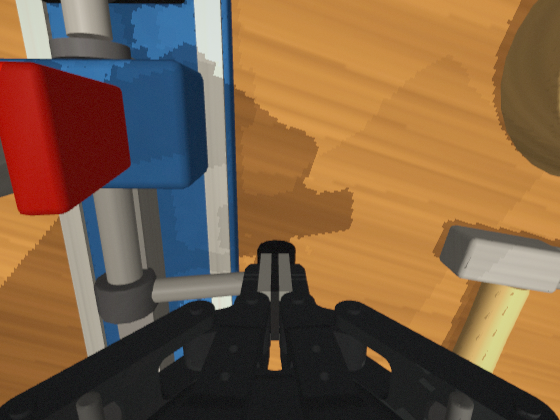

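View pics/s11.png

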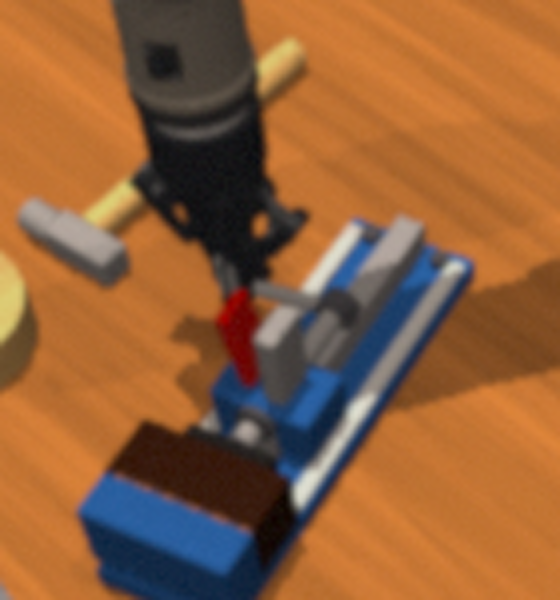

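The scene view suggests the jaw shifted back by some mm: the post was near (272,360) and is now near (280,350). I'll press to the stop, back off and measure.

>>> jog_arm --motion '[{"gripper": 0,"tx": 0,"ty": 3,"tz": 0,"ax": 0,"ay": 0,"az": 0},{"gripper": 0,"tx": 0,"ty": 2,"tz": 0,"ax": 0,"ay": 0,"az": 0},{"gripper": 0,"tx": 0,"ty": 0,"tz": 0,"ax": 0,"ay": 0,"az": 0},{"gripper": 0,"tx": 0,"ty": 0,"tz": 0,"ax": 0,"ay": 0,"az": 0}]'

```text
clock: 10.65
tcp_pos: [0.5983, -0.348, 0.0594]
orientation: [-1.336, 0.985, -0.985]
contact_force: [-8.3, 3.5, 23.9]
grip_width: 0.0002
```

```bash
python3 rel.py .5904 -.3218 .140 .297; python3 - <<'E'
from h import *
import cv2,pickle
im=vision.grab_frame("scene"); cv2.imwrite("pics/s12.png",cv2.resize(im[100:250,140:280,::-1],None,fx=4,fy=4,interpolation=cv2.INTER_CUBIC))
E
```

```text
tcp [ 0.5983 -0.348   0.0594] shift [-27.4 -80.6   0.2] turn [-0.0004  0.0031 -0.0002] F [-8.3  3.5 23.9] 10.65 0.00015796116534621602
```

View pics/s12.png

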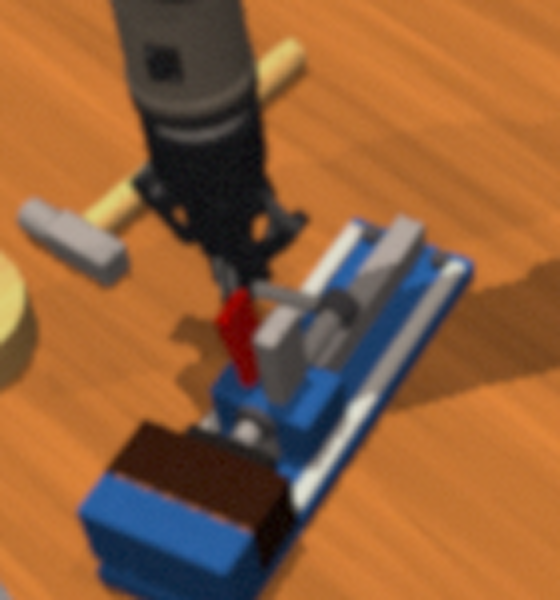

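The crank is at its stop: 24 N, TCP z 59 mm. Lifting off to look.

>>> jog_arm --motion '[{"gripper": 0,"tx": 0,"ty": -5,"tz": 0,"ax": 0,"ay": 0,"az": 0},{"gripper": 0,"tx": 0,"ty": -20,"tz": 0,"ax": 0,"ay": 0,"az": 0},{"gripper": 0,"tx": 0,"ty": -40,"tz": 0,"ax": 0,"ay": 0,"az": 0},{"gripper": 0,"tx": 0,"ty": -40,"tz": 0,"ax": 0,"ay": 0,"az": 0},{"gripper": 85,"tx": -20,"ty": -40,"tz": 0,"ax": 0,"ay": 0,"az": 0},{"gripper": 85,"tx": -30,"ty": -15,"tz": 10,"ax": 0,"ay": 0,"az": 0},{"gripper": 85,"tx": -25,"ty": 0,"tz": 0,"ax": 0,"ay": 0,"az": 0},{"gripper": 85,"tx": 0,"ty": 0,"tz": 0,"ax": 0,"ay": 0,"az": 0},{"gripper": 85,"tx": 0,"ty": 0,"tz": 0,"ax": 0,"ay": 0,"az": 0},{"gripper": 85,"tx": 0,"ty": 0,"tz": 0,"ax": 0,"ay": 0,"az": 0}]'

```text
clock: 11.7
tcp_pos: [0.5851, -0.2748, 0.2156]
orientation: [-1.336, 0.987, -0.986]
contact_force: [-1.0, 0.2, 0.4]
grip_width: 0.0845
```

```bash
python3 rel.py .5904 -.3218 .140 .297; python3 - <<'E'
from h import *
import cv2,pickle
pickle.dump(vision.get_calibration("wrist"),open("w13.pkl","wb"))
im=vision.grab_frame("wrist"); cv2.imwrite("pics/w13.png",im[:,:,::-1])
im=vision.grab_frame("scene"); cv2.imwrite("pics/s13.png",cv2.resize(im[100:250,140:280,::-1],None,fx=4,fy=4,interpolation=cv2.INTER_CUBIC))
im=cv2.imread("pics/w13.png")
cv2.imwrite("pics/w13a.png",cv2.resize(im[0:200,195:345],None,fx=4,fy=3,interpolation=cv2.INTER_CUBIC))
E
```

```text
tcp [ 0.5851 -0.2748  0.2156] shift [46.5 75.6 -8.7] turn [ 0.0009  0.002  -0.0002] F [-1.   0.2  0.4] 11.7 0.08452206987664188
```

View pics/w13.png

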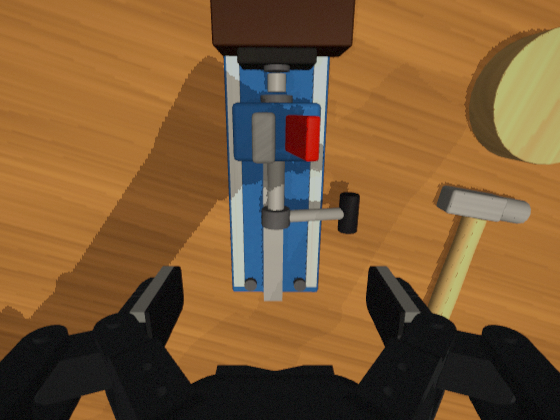

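View pics/s13.png

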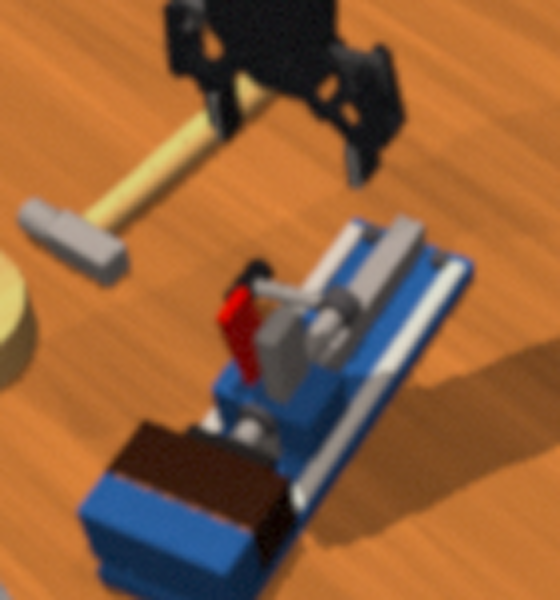

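```bash
python3 - <<'E'
import cv2
for n in ["w8","w13"]:
    im=cv2.imread(f"pics/{n}.png")
    cv2.imwrite(f"pics/{n}z.png",cv2.resize(im[30:190,215:345] if n=="w8" else im[20:180,215:345],None,fx=5,fy=3.7,interpolation=cv2.INTER_CUBIC))
E
```

```text
(no output)
```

View pics/w8z.png

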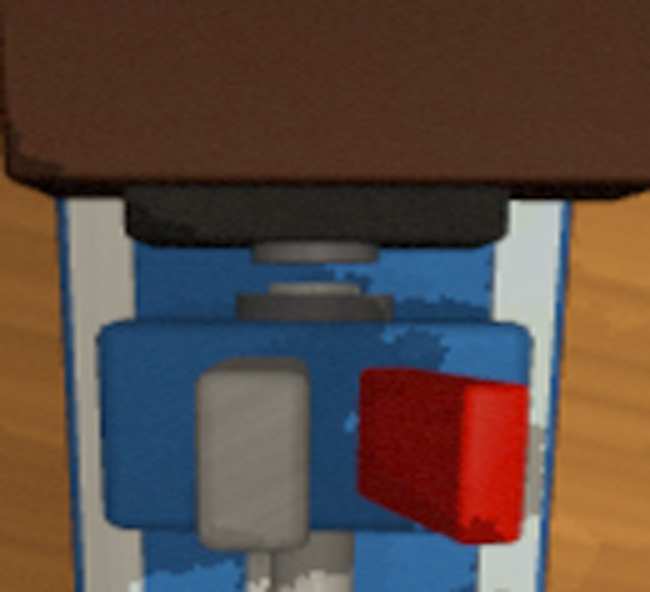

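View pics/w13z.png

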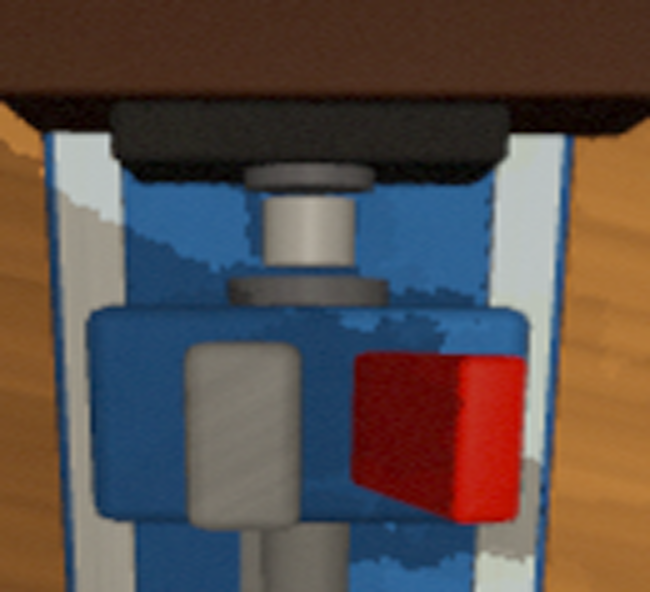

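```bash
python3 - <<'E'
from h import *
import pickle
th=.296
def vx(P): d=P[:2]-np.array([.6288,-.2626]); return ((d[0]*np.cos(th)+d[1]*np.sin(th))*1000).round(1),((-d[0]*np.sin(th)+d[1]*np.cos(th))*1000).round(1)
for n,post,blk,bed,jaw in [("w8",(265.6,154.3),(275,78.8),(236,308),None),("w13",(263.6,137.7),(275,46.4),(234,291.5),None)]:
    c=pickle.load(open(n+".pkl","rb"))
    print(n,'post',vx(ray(c,post,.125)),'blk near',vx(ray(c,blk,.068)),'bed near-left',vx(ray(c,bed,.018)))
c=pickle.load(open("w13.pkl","rb")); print('knob',vx(ray(c,(348.5,213),.036)))
E
```

```text
w8 post (np.float64(24.9), np.float64(9.5)) blk near (np.float64(78.4), np.float64(3.2)) bed near-left (np.float64(-169.8), np.float64(48.3))
w13 post (np.float64(12.4), np.float64(9.6)) blk near (np.float64(77.9), np.float64(2.1)) bed near-left (np.float64(-170.5), np.float64(48.7))
knob (np.float64(-68.8), np.float64(-73.0))
```

The block and bed measure the same as before, but the post moved from 24.9 to 12.4 mm, so the jaw slipped back about 12 mm as the screw tightened. By my estimate the pad force is only about 6±3 N. I'll repeat the early view from the same relative pose to cancel bias.

```bash
python3 rel.py .6381 -.2678 .2452 .2918
```

```text
tcp [ 0.5851 -0.2751  0.2157] shift [  8.6 -29.6  52.8] turn [ 0.0008  0.0065 -0.0002] F [-0.5 -0.6  0.6] 11.8 0.084826542263063
```

>>> jog_arm --motion '[{"gripper": 85,"tx": 4,"ty": -15,"tz": 25,"ax": 0,"ay": 0.0065,"az": 0},{"gripper": 85,"tx": 4.5,"ty": -14.5,"tz": 28,"ax": 0,"ay": 0,"az": 0},{"gripper": 85,"tx": 0,"ty": 0,"tz": 0,"ax": 0,"ay": 0,"az": 0},{"gripper": 85,"tx": 0,"ty": 0,"tz": 0,"ax": 0,"ay": 0,"az": 0},{"gripper": 85,"tx": 0,"ty": 0,"tz": 0,"ax": 0,"ay": 0,"az": 0}]'

```text
clock: 12.3
tcp_pos: [0.6372, -0.2676, 0.2447]
orientation: [-1.335, 0.993, -0.99]
contact_force: [-0.4, -0.4, -1.5]
grip_width: 0.0851
```

```bash
python3 rel.py .6381 -.2678 .2452 .2918; python3 - <<'E'
from h import *
import cv2,pickle
pickle.dump(vision.get_calibration("wrist"),open("w14.pkl","wb"))
im=vision.grab_frame("wrist"); cv2.imwrite("pics/w14.png",im[:,:,::-1])
im=cv2.imread("pics/w14.png")
a=im[90:250,205:335]
b=cv2.imread("pics/w2.png")[90:250,205:335]
cv2.imwrite("pics/cmp.png",cv2.resize(cv2.hconcat([b,a]),None,fx=3,fy=3.7,interpolation=cv2.INTER_CUBIC))
E
```

```text
tcp [ 0.6372 -0.2676  0.2447] shift [ 0.5 -0.5  0.8] turn [ 0.0021  0.0001 -0.0007] F [-0.4 -0.4 -1.5] 12.3 0.08505206299276173
```

View pics/cmp.png

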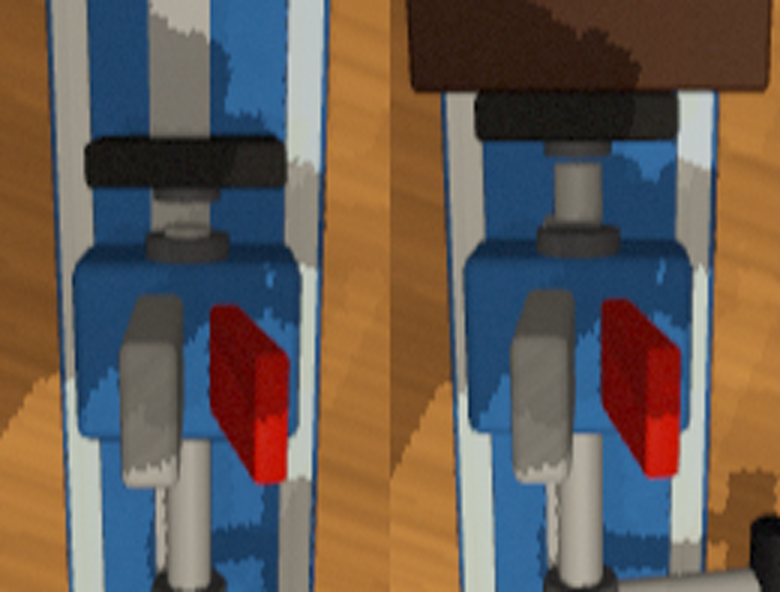

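View pics/w14.png

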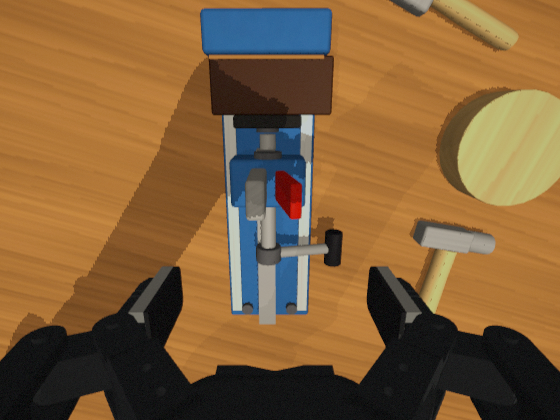

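Relative to the post, the pad has advanced only about 11 mm of the screw's 16 mm. I'll refine that with profiles and rays.

```bash
python3 - <<'E'
from h import *
import pickle,cv2
th=.2935
def vx(P): d=P[:2]-np.array([.6288,-.2626]); return (d[0]*np.cos(th)+d[1]*np.sin(th))*1000
def edge(im,c0,c1,r0,r1,ch,pol):
    p=im[r0:r1,c0:c1,ch].astype(float).mean(1); g=np.diff(p)*pol
    i=int(g.argmax()); k=slice(max(i-2,0),i+3); w=np.clip(g[k],0,None); return r0+.5+(np.arange(len(g))[k]*w).sum()/w.sum()
for n,rows in [("w2",(137,146)),("w14",(123,133))]:
    im=cv2.imread(f"pics/{n}.png"); c=pickle.load(open(n+".pkl","rb"))
    out=[]
    for c0,c1 in [(240,254),(279,297)]:
        r=edge(im,c0,c1,*rows,0,1); out.append((round(r,2),vx(ray(c,((c0+c1)/2,r),.065))))
    # jaw rear top edge: profile cols 235-244
    j=edge(im,236,243,200,216,0,1),edge(im,236,243,200,216,2,1)
    pr=edge(im,249,262,212,226,2,-1)
    print(n,'pad back',out,'jaw rear',j,vx(ray(c,(240,j[1]),.060)),'post rear',pr,vx(ray(c,(255,pr),.124)))
    print(im[200:216,236:243].mean(1).round().tolist())
    print(im[212:226,249:262].mean(1).round().tolist())
E
```

```text
w2 pad back [(np.float64(140.39), np.float64(-4.011628647032842)), (np.float64(140.51), np.float64(-4.15614211445014))] jaw rear (np.float64(209.16101694915255), np.float64(208.62032085561498)) -73.10812488832447 post rear 221.0917808219178 -64.42681773172204
[[151.0, 101.0, 48.0], [151.0, 101.0, 47.0], [151.0, 101.0, 47.0], [151.0, 102.0, 49.0], [151.0, 101.0, 47.0], [151.0, 101.0, 48.0], [146.0, 97.0, 46.0], [135.0, 88.0, 41.0], [118.0, 83.0, 51.0], [136.0, 109.0, 79.0], [157.0, 129.0, 95.0], [158.0, 129.0, 94.0], [160.0, 130.0, 95.0], [159.0, 131.0, 97.0], [159.0, 132.0, 98.0], [162.0, 135.0, 102.0]]
[[103.0, 113.0, 119.0], [104.0, 114.0, 119.0], [107.0, 117.0, 122.0], [115.0, 125.0, 131.0], [128.0, 140.0, 145.0], [144.0, 157.0, 163.0], [151.0, 163.0, 170.0], [149.0, 162.0, 168.0], [140.0, 153.0, 159.0], [125.0, 129.0, 130.0], [129.0, 111.0, 94.0], [138.0, 114.0, 87.0], [135.0, 111.0, 84.0], [133.0, 108.0, 82.0]]
w14 pad back [(np.float64(127.8), np.float64(66.4744612663931)), (np.float64(127.77), np.float64(66.43959437361173))] jaw rear (np.float64(206.93298969072166), np.float64(206.80516431924883)) -12.18134325481449 post rear 220.10536398467434 -4.5217072791851765
[[143.0, 96.0, 45.0], [150.0, 101.0, 48.0], [156.0, 106.0, 51.0], [155.0, 105.0, 50.0], [155.0, 105.0, 50.0], [148.0, 99.0, 47.0], [138.0, 92.0, 44.0], [154.0, 122.0, 86.0], [166.0, 139.0, 104.0], [165.0, 139.0, 105.0], [167.0, 141.0, 107.0], [169.0, 143.0, 108.0], [169.0, 143.0, 109.0], [169.0, 143.0, 109.0], [168.0, 142.0, 108.0], [166.0, 141.0, 108.0]]
[[108.0, 118.0, 123.0], [108.0, 118.0, 123.0], [108.0, 118.0, 123.0], [115.0, 126.0, 131.0], [130.0, 142.0, 148.0], [145.0, 157.0, 163.0], [147.0, 160.0, 166.0], [143.0, 156.0, 160.0], [146.0, 140.0, 136.0], [145.0, 118.0, 88.0], [143.0, 117.0, 87.0], [144.0, 117.0, 86.0], [147.0, 119.0, 86.0], [148.0, 121.0, 88.0]]
```

Pad relative to jaw: advance 9.6-10.6 mm against a full screw drive of 16.1 mm. That gives about 5.5-6.5 N on the block, above 4 N. I'll wait two seconds to check it isn't creeping.

>>> jog_arm --motion '[{"gripper": 85,"tx": 0,"ty": 0,"tz": 0,"ax": 0,"ay": 0,"az": 0},{"gripper": 85,"tx": 0,"ty": 0,"tz": 0,"ax": 0,"ay": 0,"az": 0},{"gripper": 85,"tx": 0,"ty": 0,"tz": 0,"ax": 0,"ay": 0,"az": 0},{"gripper": 85,"tx": 0,"ty": 0,"tz": 0,"ax": 0,"ay": 0,"az": 0},{"gripper": 85,"tx": 0,"ty": 0,"tz": 0,"ax": 0,"ay": 0,"az": 0},{"gripper": 85,"tx": 0,"ty": 0,"tz": 0,"ax": 0,"ay": 0,"az": 0},{"gripper": 85,"tx": 0,"ty": 0,"tz": 0,"ax": 0,"ay": 0,"az": 0},{"gripper": 85,"tx": 0,"ty": 0,"tz": 0,"ax": 0,"ay": 0,"az": 0},{"gripper": 85,"tx": 0,"ty": 0,"tz": 0,"ax": 0,"ay": 0,"az": 0},{"gripper": 85,"tx": 0,"ty": 0,"tz": 0,"ax": 0,"ay": 0,"az": 0},{"gripper": 85,"tx": 0,"ty": 0,"tz": 0,"ax": 0,"ay": 0,"az": 0},{"gripper": 85,"tx": 0,"ty": 0,"tz": 0,"ax": 0,"ay": 0,"az": 0}]'

```text
clock: 13.55
tcp_pos: [0.6385, -0.2667, 0.2458]
orientation: [-1.334, 0.99, -0.991]
contact_force: [-0.0, -0.7, -0.3]
grip_width: 0.0853
```

>>> jog_arm --motion '[{"gripper": 85,"tx": 0,"ty": 0,"tz": 0,"ax": 0,"ay": 0,"az": 0},{"gripper": 85,"tx": 0,"ty": 0,"tz": 0,"ax": 0,"ay": 0,"az": 0},{"gripper": 85,"tx": 0,"ty": 0,"tz": 0,"ax": 0,"ay": 0,"az": 0},{"gripper": 85,"tx": 0,"ty": 0,"tz": 0,"ax": 0,"ay": 0,"az": 0},{"gripper": 85,"tx": 0,"ty": 0,"tz": 0,"ax": 0,"ay": 0,"az": 0},{"gripper": 85,"tx": 0,"ty": 0,"tz": 0,"ax": 0,"ay": 0,"az": 0},{"gripper": 85,"tx": 0,"ty": 0,"tz": 0,"ax": 0,"ay": 0,"az": 0},{"gripper": 85,"tx": 0,"ty": 0,"tz": 0,"ax": 0,"ay": 0,"az": 0}]'

```text
clock: 14.35
tcp_pos: [0.6385, -0.2667, 0.2458]
orientation: [-1.334, 0.99, -0.991]
contact_force: [-0.8, -0.3, -0.6]
grip_width: 0.0848
```

```bash
python3 - <<'E'
from h import *
import pickle,cv2
from bench import get_obs
o=get_obs();print(o['clock'],o['tcp_pos'],o['contact_force'])
c2=vision.get_calibration("wrist")
im=vision.grab_frame("wrist")[:,:,::-1].copy(); cv2.imwrite("pics/w15.png",im)
t=vision.grab_frame("top")[:,:,::-1]; cv2.imwrite("pics/top15.png",t)
th=.2935
def vx(P): d=P[:2]-np.array([.6288,-.2626]); return (d[0]*np.cos(th)+d[1]*np.sin(th))*1000
def edge(im,c0,c1,r0,r1,ch,pol):
    p=im[r0:r1,c0:c1,ch].astype(float).mean(1); g=np.diff(p)*pol
    i=int(g.argmax()); k=slice(max(i-2,0),i+3); w=np.clip(g[k],0,None); return r0+.5+(np.arange(len(g))[k]*w).sum()/w.sum()
r=edge(im,240,254,123,133,0,1);j=edge(im,236,243,200,216,2,1);pr=edge(im,249,262,212,226,2,-1)
print(r,vx(ray(c2,(247,r),.065)),j,vx(ray(c2,(240,j),.060)),pr,vx(ray(c2,(255,pr),.124)))
E
```

```text
14.35 [ 0.63850375 -0.26666785  0.24580318] [-0.82457268 -0.34612727 -0.63242033]
129.80454545454546 66.43848734878728 208.4560669456067 -12.412179202775711 221.155 -4.0683480020569895
```

View pics/top15.png

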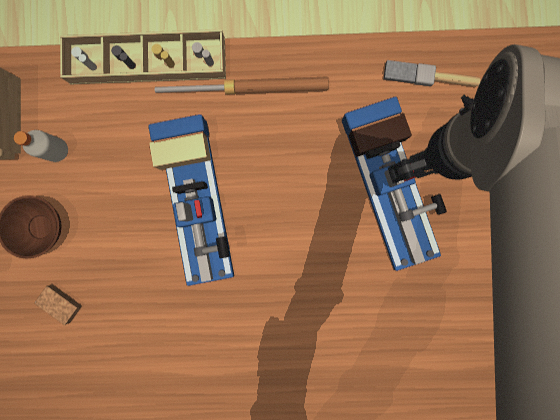

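The jaw and pad are unchanged over 2 s (pad 66.4 mm, post within 0.5 mm), and the other vise looks untouched. Handing in.

```bash
python3 -c "
from bench import ticket
print(ticket.hand_in())"
```

```text
the job is handed in; nothing more can be done
None
```

I clamped the dark block in its vise and handed the job in at about 14 s; no verdict was reported. The clamping force at the end is my estimate from the pictures, about 6 N against the required 4 N.

- **What I did:** I squeezed the red lever to 33.7 mm and slid the jaw about 75 mm until the pad pressed the block. I then let the lever go and swung the crank down to its stop, where the tool read 24 N.
- **Jaw slipped:** while I tightened the screw, the jaw slipped back about 12 mm even though the lever was let go. The pad therefore presses less than the screw's 16 mm of travel would give. My estimates ran from 5.5 to 6.7 N. I left it there because squeezing the lever again with the spring loaded could have lost the clamping.
- **Last checks:**
  - Two seconds of waiting showed no creep of the jaw or pad beyond 0.5 mm.
  - The block looks flat in the pictures, with the pad on its face.
  - The lever leans fully out and the crank is still down.
  - The gripper is clear of everything.
  - The other vise looks unmoved.

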